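# Rig the video camera and microphone on the desk stand

### The job

Get the video-call rig ready. Mount the video camera on the stand's quick-release clamp: with the camera tilted nose down, hook the front edge of its plate under the clamp's fixed front lip, then swing the back end down until the spring jaw snaps over the plate's rear edge, so that the plate lies flat on the bed and is centred sideways. Also press the microphone down between the spring fingers of the two clips beside the clamp until it snaps home, its slotted front pointing the same way as the lens and its middle between the two clips, and leave the other things on the desk where they are.

Things in the scene. Friction and masses are not known exactly. Their poses are not given: they have to be found in the camera images.
- camera: small dark video camera standing on its quick-release plate. Origin: centre of the plate's underside; x to its rear (lens at -x), z up. Body x -24 to 50 mm, 56 mm wide in y with flat sides, z 13 to 73; lens barrel 48 mm in diameter, x -24 to -44, axis at z 47; battery on the back, x 50 to 68, 42 mm wide. Mass 0.29 to 0.45 kg
- camera_grip (a point): where to grip the camera across its 56 mm width: near its centre of mass, at (14, 0, 45) mm in the camera's frame, 28 mm below the flat top
- plate_front (a point): centre of the rounded front edge of the camera's aluminium plate, at (-22.5, 0, 2.5) mm in the camera's frame. Plate: a flange 50 mm long in x, 40 mm wide in y, 5 mm thick (z 0 to 5), front and rear edges rounded to 2.5 mm radius; above it a neck 33 mm long (z 5 to 10) and a pad 44 mm long (z 10 to 13)
- stand: camera stand that cannot move: round black base 152 mm across, 16 mm high, a short column and a crossbar at 67 to 77 mm height that carries the aluminium clamp (over the column) and, 100 mm to its +y side, two black microphone clips. Origin: on the desk under the column; x points from the clamp's fixed front lip to its spring jaw, so a mounted camera's lens looks along -x; z up
- clamp_bed (a point): centre of the clamp's flat bed (58 by 50 mm), 92 mm above the desk, axes as the stand's. When the camera is home, its origin lies here, its axes along the stand's
- clamp_lip (a point): middle of the lower inner edge of the 46 mm wide fixed front lip, at (-20.5, 0, 6.5) mm from the bed's centre. The lip's underside slopes down from here towards its wall (at x -25.4 mm) at 25 degrees, so the flange can enter tilted nose down by up to 0.4 rad; the lip's top is 9.2 mm above the bed
- jaw (a joint): spring jaw at the clamp's rear, m: 0 fully forward, up to 0.008 pushed back; its top, 12 mm above the bed, slopes down at 50 degrees to a nose at x 20 mm, 5.5 mm above the bed. Pressed by the plate's rear edge it gives way (about 8 to 16 N down on the camera), then snaps forward over the flange; with the camera home it reads 0 to 0.002
- mic: dark cylindrical microphone, 21 mm in diameter and 170 mm long, lying in a grey foam insert. Origin: middle of its axis; x along the axis, its slotted metal front end (38 mm long) at -x, connector at +x. Mass 0.09 kg
- mic_front (a point): centre of the microphone's slotted front end, 85 mm from its origin along -x
- foam: fixed grey foam insert, 196 by 66 mm, 22 mm high at its two grooved ends, with a 72 mm long finger recess in the middle (5 mm high there). Origin: centre of its underside; x along the groove. The microphone's axis lies 24.5 mm above the desk
- clip_seat (a point): midway between the two clips, on the axis of a microphone that is home, 109 mm above the desk, axes as the stand's (microphone along x, front to -x). Clips at x -35 and +35 mm, 12 mm wide: a saddle and two sprung fingers, bumps 14 mm apart and 9 mm above this axis, flared tips 20 mm above it. Between the clips only a bar 24 mm below. Pressing in takes about 8 to 14 N
- lens_cap: black lens cap, 54 mm across, 9 mm high; leave alone
- spare_battery: dark spare battery, 42 by 42 by 18 mm; leave alone
- screwdriver: screwdriver, 140 mm long, lying; leave alone
- mouse: black computer mouse; leave alone
- mug: white mug, 82 mm across, 95 mm high; leave alone

How it is judged (in metres and radians):
On the way, in this order (a step that is already met when the one before it is completed fails the run):
1. the front edge of the camera's plate is hooked under the fixed lip while the camera is still tilted, its back end up (x of plate_front in the frame of clamp_bed between -0.026 and -0.02 m and z of plate_front in the frame of clamp_bed between 0 and 0.0055 m and y of plate_front in the frame of clamp_bed between -0.015 and 0.015 m and angle between camera's own z axis and vertical above 0.08 rad), for 0.1 s.
2. the camera's plate is flat on the bed and the spring jaw has snapped over its rear edge (distance between camera and clamp_bed below 0.009 m and z of camera in the frame of clamp_bed below 0.002 m and angle between camera's own z axis and vertical below 0.04 rad and value of joint jaw below 0.003 m), for 0.2 s.
At the end, for the whole second after the job is handed in: Camera plate on the bed (within 9 mm of its centre, at most 2 mm up, tilt under 0.04, yaw within 0.06 rad), jaw snapped forward (under 3 mm); microphone in both clips (within 20 mm of the seat, at most 3 mm up, within 0.08 rad), slotted front on the lens side; both at rest (all of step 2 and angle between the x axis of camera and the x axis of clamp_bed, either way round below 0.06 rad and distance between mic and clip_seat below 0.02 m and z of mic in the frame of clip_seat below 0.003 m and angle between the x axis of mic and the x axis of clip_seat, either way round below 0.08 rad and x of mic_front in the frame of clip_seat below -0.05 m and linear speed of each of camera, mic below 0.01 m/s); the robot touches nothing.
It fails at once if the camera is knocked over (angle between camera's own z axis and vertical above 1 rad).
It fails at once if a bystander is pushed more than 40 mm out of its place (distance of any of lens_cap, spare_battery, screwdriver, mouse, mug from where it was at the start of the episode above 0.04 m).
It fails at once if the mug is tipped (angle between mug's own z axis and vertical above 0.5 rad).
It also fails if it takes over 61 s, if anything falls off the work surface, if the arm or the gripper's body presses on something with over 40 N, if the wrist force passes 120 N, or if a joint passes its speed limit or range.

### The arm

A 6-joint arm with a two-finger parallel gripper is mounted at the origin on the work surface. World frame = base frame: x ahead of the robot, y to its left, z up, the work surface at z = 0. Lengths are in m, angles in degrees, forces in N, time in s.
With the tool pointing down it reaches from about 0.4 to 0.825 m from the base axis. Payload 7 kg.
Tool frame: the origin (TCP) lies midway between the tips of the shut fingers; the grasp point (between the pads) lies r.grip_depth behind it (r.grip_depth is the distance from the TCP to the grasp point, in m); z points along the fingers, y is the line along which they close (so a half turn about z gives the same grasp; the last joint's range is limited). The gripper opens to 88 mm and grips with 3 to 60 N. Pads are 19 mm wide; open, the fingers measure 130 mm over their backs; the gripper's body (78 mm by 193 mm) begins 47 mm behind the grasp point.
Start: joints at [89.788, 20.546, 0.682, 0, -70.136, -16.507], TCP at [0.194, 0.646, 0.227] pointing down, gripper open.
Joint ranges: [-176.03, 176.03], [-82.01, 121.73], [-58.28, 71.71], [-173.87, 95.51], [-174.79, -0.11], [-173.66, 173.66]. Speed limits (degrees/s): [136.94, 136.94, 172.46, 180, 180, 180].

### API

Orientations are given as [roll, pitch, yaw] about the fixed x, y, z axes, in that order (R = Rz(yaw) Ry(pitch) Rx(roll)).
In Python, from plant import r gives the robot as it stands.
- The arm moves only by the shell command python3 drive.py 'ROWS' [OPENING] [FORCE]. ROWS is a JSON list of rows, 1 to 12 of them, each of 6 numbers: dx, dy, dz in m, then a rotation vector rx, ry, rz in degrees; each row is the pose to reach, as a shift and turn from the pose commanded when the command began, along the tool's axes at that moment; what a row does not reach only later rows make up. A row lasts 1/12 s, in which the tool goes at most 0.0417 m and 7.16 degrees, less where a joint would pass 70% of its speed; a pose out of reach is approached as far as the arm can. OPENING is the finger opening in m, set as the command begins (- or left out keeps the last). The fingers move at their own pace and stop on an object; FORCE is the grip in N (left out, the last holds). Time passes only in rows, so rows that do not move let the fingers close. It prints the time, the measured TCP pose, the force, the opening and the grip force at its end.
- r.get_state(): the state, without advancing time (a new reading comes with each control period).
- r.capture(name): name is "side" or "top" or "wrist"; returns a dict with "frame" (384x512x3 uint8, red, green, blue), "z_map" (384x512 float32, m along the optical axis (not along the pixel's ray), 0 where there is no reading), "fx", "fy", "cx", "cy" (pixels), "D" ([k1, k2, p1, p2, k3] as OpenCV has them; the pictures are not rectified), "cam_to_world" (4x4, takes a point from camera to world coordinates). Camera axes: x right, y down, z forward; pixel columns grow to the right and rows downward; lengths in m; the calibration is good to about 2 mm. A picture is of the moment at which its call begins.
- r.close_job(): hands the job in; it is judged then, once.
The state is a dict: "time_s": time; "joints": joint angles; "qd": joint speeds; "joint_torque": joint torques, N m; "tcp_pos": TCP position; "eef_rot": TCP orientation; "contact_force": force on the tool from outside, world axes, zero at the start; "moment": the same for the moment, N m; "gripper_width": finger opening in m; "gripper_force": force on a finger pad.
Only numpy, scipy, OpenCV 4.12 (cv2) and the standard library are available. Lean on these libraries where they do the work, as an engineer would, in place of code of your own. Each camera call takes 0.05 s, during which the arm holds its last target. There are 200 camera calls.

## Working session

There is one attempt and no reset: what is moved stays moved. The work goes in short steps, Python scripts to look and compute and a shell command to move; the robot and the scene stay as the last step left them, time stands still between calls to the robot, and variables do not carry over. Pictures are saved under pics/ and viewed, at most 10 in all, crops included, and the job is handed in when it is done.

```bash
ls; mkdir -p pics
cat > h.py <<'E'
import numpy as np,cv2,pickle
from plant import r
def snap(n,tag):
    c=r.capture(n); pickle.dump(c,open(f'{tag}.pkl','wb')); cv2.imwrite(f'pics/{tag}.png',c['frame'][:,:,::-1]); return c
def load(tag): return pickle.load(open(f'{tag}.pkl','rb'))
def K(c): return np.array([[c['fx'],0,c['cx']],[0,c['fy'],c['cy']],[0,0,1.]])
def ray(c,uv):
    p=cv2.undistortPoints(np.float64(uv).reshape(-1,1,2),K(c),np.float64(c['D'])).reshape(-1,2)
    d=np.c_[p,np.ones(len(p))]; T=np.array(c['cam_to_world']); return T[:3,3],d@T[:3,:3].T
def onplane(c,uv,z):
    o,d=ray(c,uv); return o+d*((z-o[2])/d[:,2])[:,None]
def cloud(c):
    h,w=c['z_map'].shape; v,u=np.mgrid[:h,:w]; o,d=ray(c,np.c_[u.ravel(),v.ravel()])
    return (o+d*c['z_map'].reshape(-1,1)).reshape(h,w,3)
def proj(c,P):
    T=np.linalg.inv(np.array(c['cam_to_world'])); 
    return cv2.projectPoints(np.float64(P).reshape(-1,1,3),cv2.Rodrigues(T[:3,:3])[0],T[:3,3],K(c),np.float64(c['D']))[0].reshape(-1,2)
E
python3 - <<'E'
from h import *
a=[snap(n,n+'0') for n in('top','side')]
cv2.imwrite('pics/a.png',np.hstack([cv2.resize(c['frame'],(400,300)) for c in a])[:,:,::-1])
for c in a: print(np.round(c['cam_to_world'],3).tolist(),c['fx'])
print(r.get_state(),r.grip_depth)
E
```

```text
drive.py
pics
plant.py
[[0.009, -0.975, 0.222, 0.339], [-1.0, -0.009, -0.0, 0.061], [0.002, -0.222, -0.975, 1.091], [0.0, 0.0, 0.0, 1.0]] 421.25978439226907
[[1.0, 0.003, 0.027, 0.525], [-0.018, -0.698, 0.716, -0.884], [0.021, -0.716, -0.698, 1.008], [0.0, 0.0, 0.0, 1.0]] 413.4054554975225
{'time_s': 0.1, 'joints': array([ 8.97867145e+01,  2.05865339e+01,  6.39330758e-01, -1.77078067e-02,
       -7.01370771e+01, -1.65074919e+01]), 'qd': array([ 0.05724832, -0.06647854,  0.09358671, -0.01621256, -0.03129468,
        0.0808574 ]), 'joint_torque': array([-1.53544024e-03, -5.84165418e+01,  2.93753064e+01,  7.01564535e+00,
        1.01342911e-02, -6.11078940e-05]), 'tcp_pos': array([0.19409631, 0.64602865, 0.22572782]), 'eef_rot': array([ 1.79914463e+02, -7.98830018e-03, -1.67268003e+01]), 'contact_force': array([ 0.93564182, -0.43779523, -0.44225303]), 'moment': array([-0.04839233, -0.01327143,  0.00876129]), 'gripper_force': 0.0, 'gripper_width': 0.0876870092214078} 0.0188
```

View pics/top0.png

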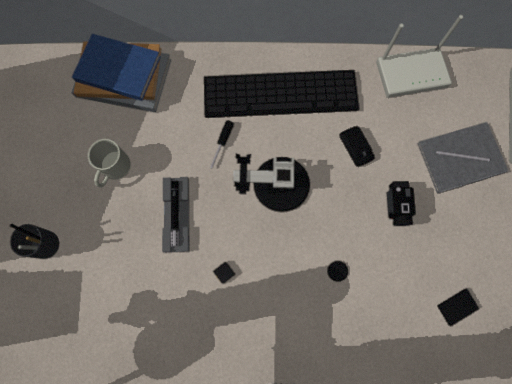

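View pics/side0.png

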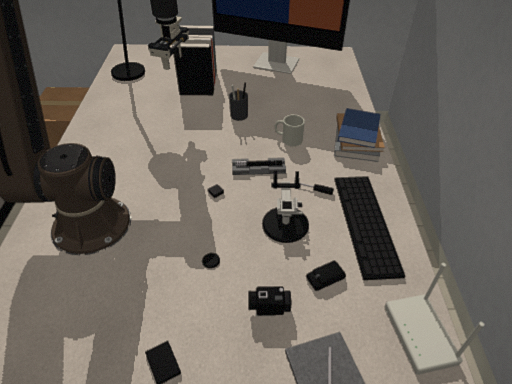

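Top view: stand base at about (282,183), clamp (284,173), clips (243,173), camera (401,204), mic in foam (175,213). Side view: camera (270,300), clamp (290,205), foam (260,166). I'll zoom in on the details.

Run:
```python
from h import *
t=load('top0')
s=load('side0')
f=lambda c,u,v,w,h:cv2.resize(c['frame'][v:v+h,u:u+w],(400,300),interpolation=cv2.INTER_CUBIC)
g=np.vstack([np.hstack([f(t,225,135,100,75),f(t,360,170,80,60)]),np.hstack([f(s,235,165,100,75),f(s,230,270,80,60)])])
g=np.clip(g.astype(float)*1.5,0,255).astype(np.uint8)
cv2.imwrite('pics/z1.png',g[:,:,::-1])
P=cloud(t);Q=cloud(s)
for nm,c,p in(('clamp',P,(284,173)),('cam',P,(400,200)),('mic',P,(175,200)),('micS',Q,(260,164)),('camS',Q,(270,296))): print(nm,np.round(c[p[1],p[0]],4))
```

```text
clamp [ 0.6259 -0.0034  0.0921]
cam [ 0.5645 -0.2944  0.0729]
mic [0.5678 0.2736 0.0347]
micS [0.5379 0.269  0.0254]
camS [ 0.5608 -0.3104  0.0744]
```

View pics/z1.png

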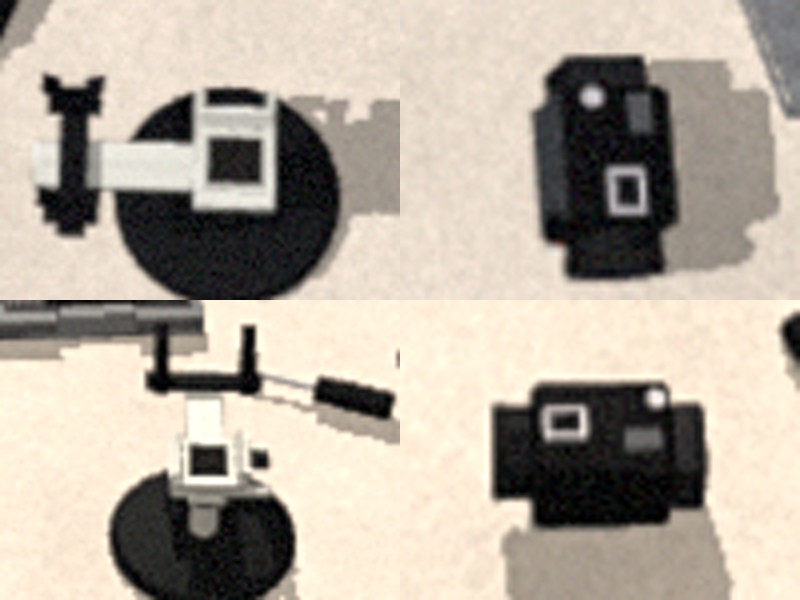

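Zoom: the jaw (with dark knob) is on the world +x side of the clamp, with clips on +y, so stand x ≈ world +x. The mic's slotted end points -x. Which end of the camera has the lens is unclear, so I'll check the depth profile and take a wrist view from above.

Run:
```python
from h import *
for tag in('top0','side0'):
    P=cloud(load(tag)).reshape(-1,3)
    m=(abs(P[:,0]-.56)<.09)&(abs(P[:,1]+.3)<.07)&(P[:,2]>.012)&(P[:,2]<.1)
    A=P[m]; T=A[A[:,2]>.066]; 
    print(tag,'top',T.mean(0).round(4),cv2.minAreaRect(np.float32(T[:,:2])),len(T),T[:,2].mean())
    for x in np.arange(.49,.64,.008):
        b=A[abs(A[:,0]-x)<.004]
        if len(b): print(round(x,3),len(b),np.round([b[:,1].min(),b[:,1].max(),b[:,2].max(),b[:,2].min()],3))
    b=A[(A[:,0]<.517)]; print([ (round(y,3),b[abs(b[:,1]-y)<.003][:,2].max().round(3)) for y in np.arange(-.34,-.26,.006) if (abs(b[:,1]-y)<.003).any()])
    b=A[(A[:,0]>.603)]; print([ (round(y,3),b[abs(b[:,1]-y)<.003][:,2].max().round(3)) for y in np.arange(-.34,-.26,.006) if (abs(b[:,1]-y)<.003).any()])
```

```text
top0 top [ 0.5555 -0.3019  0.073 ] ((0.5534102916717529, -0.30366435647010803), (0.09252190589904785, 0.059496551752090454), 1.3758313655853271) 753 0.07302593926065591
0.506 64 [-0.328 -0.28   0.074  0.029]
0.514 65 [-0.326 -0.279  0.076  0.04 ]
0.522 69 [-0.327 -0.277  0.075  0.027]
0.53 99 [-0.331 -0.275  0.078  0.022]
0.538 91 [-0.331 -0.274  0.078  0.022]
0.546 84 [-0.334 -0.274  0.079  0.024]
0.554 84 [-0.33  -0.275  0.08   0.026]
0.562 83 [-0.331 -0.275  0.08   0.02 ]
0.57 86 [-0.331 -0.274  0.078  0.022]
0.578 85 [-0.329 -0.275  0.079  0.024]
0.586 94 [-0.329 -0.275  0.078  0.027]
0.594 67 [-0.33  -0.276  0.079  0.023]
0.602 43 [-0.326 -0.28   0.074  0.022]
0.61 63 [-0.323 -0.283  0.066  0.023]
0.618 28 [-0.323 -0.282  0.064  0.025]
[(np.float64(-0.328), np.float64(0.06)), (np.float64(-0.322), np.float64(0.071)), (np.float64(-0.316), np.float64(0.072)), (np.float64(-0.31), np.float64(0.074)), (np.float64(-0.304), np.float64(0.076)), (np.float64(-0.298), np.float64(0.076)), (np.float64(-0.292), np.float64(0.074)), (np.float64(-0.286), np.float64(0.068)), (np.float64(-0.28), np
[... 1151 characters left out ...]
328), np.float64(0.066)), (np.float64(-0.322), np.float64(0.071)), (np.float64(-0.316), np.float64(0.073)), (np.float64(-0.31), np.float64(0.074)), (np.float64(-0.304), np.float64(0.076)), (np.float64(-0.298), np.float64(0.072)), (np.float64(-0.292), np.float64(0.072)), (np.float64(-0.286), np.float64(0.066))]
[(np.float64(-0.328), np.float64(0.063)), (np.float64(-0.322), np.float64(0.065)), (np.float64(-0.316), np.float64(0.064)), (np.float64(-0.31), np.float64(0.066)), (np.float64(-0.304), np.float64(0.067)), (np.float64(-0.298), np.float64(0.063)), (np.float64(-0.292), np.float64(0.064)), (np.float64(-0.286), np.float64(0.063))]
```
Lens (round) at -x; battery flat at +x. All aligned. Great: lens faces -x.

Camera's round barrel is at the -x end (profile peaks at z≈75 mm) and the battery is flat at +x, so the lens already faces -x. Mic goes first, since a mounted camera would obstruct the gripper body. Next I'll measure mic and stand roughly and plan a wrist look.

Add to h.py:
```python
from scipy.spatial.transform import Rotation as Ro
def rel(p,rpy):
    s=r.get_state(); R=Ro.from_euler('xyz',s['eef_rot'],degrees=True); T=Ro.from_euler('xyz',rpy,degrees=True)
    d=R.inv().apply(np.array(p)-s['tcp_pos']); w=(R.inv()*T).as_rotvec(degrees=True)
    print('rel',d.round(4),w.round(2),'rows',max(np.linalg.norm(d)/.0417,np.linalg.norm(w)/7.16).round(1))
```

Run:
```python
from h import *
for tag in('top0','side0'):
    P=cloud(load(tag)).reshape(-1,3)
    m=(abs(P[:,0]-.54)<.12)&(abs(P[:,1]-.27)<.04)
    A=P[m&(P[:,2]>.01)]; B=P[m&(P[:,2]>.029)&(P[:,2]<.045)]
    print(tag,'foam',cv2.minAreaRect(np.float32(A[:,:2])),'mic',cv2.minAreaRect(np.float32(B[:,:2])),B[:,2].max())
    m=(abs(P[:,0]-.62)<.12)&(abs(P[:,1]-.05)<.12)&(P[:,2]>.06)&(P[:,2]<.14)
    A=P[m]; print('stand',A[:,:2].min(0),A[:,:2].max(0))
    for lo,hi in((.088,.096),(.096,.108),(.115,.14)):
        b=A[(A[:,2]>lo)&(A[:,2]<hi)]
        for s in(b[b[:,1]<.05],b[b[:,1]>.05]):
            if len(s)>3: print(lo,len(s),s.min(0).round(3),s.max(0).round(3))
s=r.get_state(); print(s['tcp_pos'],s['eef_rot'])
rel([.53,.27,.25],[180,0,0])
```

```text
top0 foam ((0.5343745350837708, 0.27372080087661743), (0.19630564749240875, 0.06741886585950851), 2.2613837718963623) mic ((0.5349488854408264, 0.2737972140312195), (0.1699996441602707, 0.018964899703860283), 3.0586330890655518) 0.041595613538420784
stand [ 0.57427335 -0.02595185] [0.66944286 0.12343333]
0.088 348 [ 0.59  -0.026  0.088] [0.666 0.024 0.096]
0.088 49 [0.575 0.083 0.088] [0.668 0.117 0.096]
0.096 202 [ 0.589 -0.023  0.096] [0.666 0.022 0.107]
0.096 64 [0.581 0.085 0.096] [0.662 0.114 0.106]
0.115 102 [0.582 0.08  0.115] [0.664 0.117 0.133]
side0 foam ((0.5320312976837158, 0.2730114758014679), (0.19455178081989288, 0.07519054412841797), 3.195643663406372) mic ((0.5326987504959106, 0.2703057825565338), (0.16453850269317627, 0.019718699157238007), 2.852731466293335) 0.04017573238384653
stand [ 0.57238434 -0.03024149] [0.66720988 0.12411403]
0.088 189 [ 0.588 -0.03   0.088] [0.662 0.025 0.096]
0.088 27 [0.576 0.08  0.088] [0.659 0.113 0.096]
0.096 103 [ 0.588 -0.028  0.096] [0.662 0.023 0.106]
0.096 33 [0.578 0.079 0.097] [0.66  0.114 0.107]
0.115 59 [0.579 0.078 0.116] [0.659 0.117 0.131]
[0.19409631 0.64602865 0.22572782] [ 1.79914463e+02 -7.98830018e-03 -1.67268003e+01]
rel [ 0.4299  0.2635 -0.0238] [  0.09   0.   -16.73] rows 12.1
```

```bash
python3 drive.py '[[0.035,0.022,-0.002,0,0,-1.4],[0.072,0.044,-0.004,0,0,-2.8],[0.108,0.066,-0.006,0,0,-4.2],[0.143,0.088,-0.008,0,0,-5.6],[0.179,0.11,-0.01,0,0,-7],[0.215,0.132,-0.012,0,0,-8.4],[0.251,0.154,-0.014,0,0,-9.8],[0.287,0.176,-0.016,0,0,-11.2],[0.323,0.198,-0.018,0,0,-12.6],[0.358,0.22,-0.02,0,0,-14],[0.394,0.242,-0.022,0,0,-15.4],[0.43,0.2635,-0.024,0,0,-16.7]]'
python3 drive.py '[[0,0,0,0,0,0],[0,0,0,0,0,0]]'
python3 - <<'E'
from h import *
w=snap('wrist','w1'); print(np.round(w['cam_to_world'],3).tolist(),w['fx']); rel([.53,.27,.25],[180,0,0])
print(proj(w,[[.534,.272,.0345]]))
E
```

```text
time_s: 1.1
tcp_pos: [0.5275, 0.2723, 0.2503]
eef_rot: [180.0, 0.0, 0.1]
contact_force: [0.4, 1.3, 0.0]
gripper_width: 0.0875
gripper_force: 0.0
time_s: 1.27
tcp_pos: [0.5278, 0.2721, 0.2498]
eef_rot: [180.0, 0.0, -0.3]
contact_force: [-0.8, 0.3, -0.1]
gripper_width: 0.0874
gripper_force: 0.0
[[-0.004, -0.968, -0.249, 0.594], [-1.0, 0.004, 0.0, 0.272], [0.001, 0.249, -0.969, 0.408], [0.0, 0.0, 0.0, 1.0]] 311.24688320495585
rel [ 0.003   0.0032 -0.0002] [ 0.02  0.05 -0.17] rows 0.1
[[256.76948184 164.76103049]]
```

View pics/w1.png

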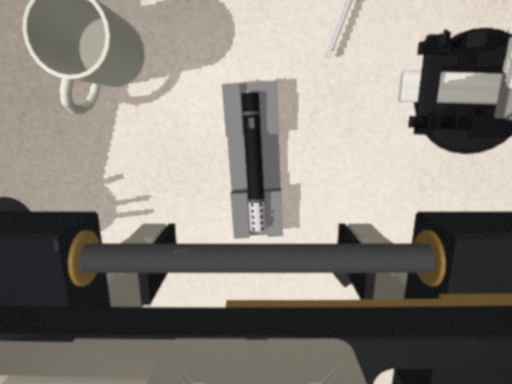

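Wrist view: mic dark body from (250,93) to (256,200), slotted front end at (257,232), so front toward -x; clips at (435,45)/(435,125).

Run:
```python
from h import *
w=load('w1'); P=cloud(w)
A=P.reshape(-1,3); B=A[(abs(A[:,0]-.534)<.12)&(abs(A[:,1]-.272)<.04)&(A[:,2]>.029)&(A[:,2]<.05)]
rc=cv2.minAreaRect(np.float32(B[:,:2])); print(rc,B[:,2].max(), np.percentile(B[:,2],95))
# ray-cast edges: dark body mask in image at several rows, plane at axis height
g=w['frame'].max(2)
pts=[]
for v in range(105,185,8):
    u=np.where(g[v,235:275]<60)[0]+235
    if len(u)>4: c=onplane(w,[[(u[0]+u[-1])/2,v]],.0245)[0]; a=onplane(w,[[u[0]-.5,v],[u[-1]+.5,v]],.0245); pts.append(c); print(v,u[0],u[-1],c.round(4),np.round(a[0,1]-a[1,1],4))
e=onplane(w,[[250,92.5],[257.5,233]],.0245); print('ends',e.round(4),np.linalg.norm(e[0]-e[1]))
pts=np.array(pts); k=np.polyfit(pts[:,0],pts[:,1],1); print('slope deg',np.degrees(np.arctan(k[0])),'y at .534',np.polyval(k,.534))
# two-view triangulation of mic middle
t=load('top0')
def tri(c1,p1,c2,p2):
    o1,d1=ray(c1,[p1]);o2,d2=ray(c2,[p2]);M=np.c_[d1[0],-d2[0]];s=np.linalg.lstsq(M,o2-o1,rcond=None)[0]
    return (o1+s[0]*d1[0]).round(4),(o2+s[1]*d2[0]).round(4)
gt=t['frame'].max(2); print('top rows', [(v,(np.where(gt[v,160:190]<45)[0]+160)[[0,-1]].tolist()) for v in (190,200,210,220) if (gt[v,160:190]<45).any()])
b=A[(abs(A[:,0]-.62)<.08)&(abs(A[:,1]-.098)<.05)&(A[:,2]>.118)&(A[:,2]<.14)]
for q in(b[b[:,0]<.62],b[b[:,0]>.62]): print('tips',len(q),q.min(0).round(4),q.max(0).round(4))
```

```text
((0.5340100526809692, 0.2756880521774292), (0.1715286523103714, 0.020286956802010536), 3.214603900909424) 0.03896440459496531 0.03631155190964505
105 242 258 [0.6041 0.2798 0.0245] 0.0202
121 243 259 [0.5856 0.2787 0.0245] 0.0205
129 244 260 [0.5761 0.2776 0.0245] 0.0206
137 245 260 [0.5665 0.2771 0.0245] 0.0195
145 245 261 [0.5568 0.2765 0.0245] 0.0208
153 246 261 [0.547  0.276  0.0245] 0.0197
161 247 261 [0.5371 0.2754 0.0245] 0.0186
169 247 261 [0.5271 0.2755 0.0245] 0.0187
177 248 262 [0.5169 0.2743 0.0245] 0.0188
ends [[0.6184 0.2796 0.0245]
 [0.4418 0.2714 0.0245]] 0.17679280588604887
slope deg 3.4324752287438893 y at .534 0.2753404031104008
top rows [(190, [171, 178]), (200, [171, 184]), (210, [171, 178]), (220, [171, 178])]
tips 368 [0.5795 0.0812 0.1181] [0.592  0.1194 0.1306]
tips 468 [0.6492 0.0794 0.1181] [0.6622 0.1176 0.1317]
```

Run:
```python
from h import *
rel([.534,.275,.008],[180,0,3.2])
```

```text
rel [ 0.0072 -0.0019  0.2418] [ 0.02  0.05 -3.37] rows 5.8
```

```bash
python3 drive.py '[[0.007,-0.002,0.03,0,0,-3.4],[0.007,-0.002,0.07,0,0,-3.4],[0.007,-0.002,0.11,0,0,-3.4],[0.007,-0.002,0.15,0,0,-3.4],[0.007,-0.002,0.19,0,0,-3.4],[0.007,-0.002,0.22,0,0,-3.4],[0.007,-0.002,0.235,0,0,-3.4],[0.007,-0.002,0.242,0,0,-3.4],[0.007,-0.002,0.242,0,0,-3.4],[0.007,-0.002,0.242,0,0,-3.4]]' 0.06
python3 drive.py '[[0,0,0,0,0,0],[0,0,0,0,0,0],[0,0,0,0,0,0],[0,0,0,0,0,0],[0,0,0,0,0,0],[0,0,0,0,0,0],[0,0,0,0,0,0],[0,0,0,0,0,0]]' 0 35
```

```text
time_s: 2.15
tcp_pos: [0.5334, 0.2774, 0.0087]
eef_rot: [-180.0, -0.0, 3.5]
contact_force: [-0.4, 0.9, -0.2]
gripper_width: 0.06
gripper_force: 0.0
time_s: 2.82
tcp_pos: [0.5338, 0.2761, 0.0084]
eef_rot: [-180.0, -0.0, 3.4]
contact_force: [0.3, -0.1, 0.6]
gripper_width: 0.0201
gripper_force: 35.0
```

```bash
python3 drive.py '[[0,0,-0.02,0,0,0],[0,0,-0.06,0,0,0],[0,0,-0.1,0,0,0],[0,0.02,-0.14,0,0,1],[0.01,0.045,-0.17,0,0,2],[0.02,0.07,-0.2,0,0,3.4],[0.025,0.085,-0.22,0,0,3.4],[0.025,0.095,-0.235,0,0,3.4],[0.025,0.095,-0.235,0,0,3.4],[0.025,0.095,-0.235,0,0,3.4]]'
python3 - <<'E'
from h import *
w=snap('wrist','w2')
A=cloud(w).reshape(-1,3)
b=A[(abs(A[:,0]-.62)<.08)&(abs(A[:,1]-.098)<.04)&(A[:,2]>.121)&(A[:,2]<.133)]
C=[]
for q in(b[b[:,0]<.62],b[b[:,0]>.62]):
    print('tips',len(q),q.min(0).round(4),q.max(0).round(4)); C.append((q.min(0)+q.max(0))/2)
    for k in(q[q[:,1]<.099],q[q[:,1]>.099]): print('  ',cv2.minAreaRect(np.float32(k[:,:2])) if len(k)>3 else None)
print('mid',(C[0]+C[1])/2,'yaw',np.degrees(np.arctan2(C[1][1]-C[0][1],C[1][0]-C[0][0])))
b=A[(abs(A[:,0]-.62)<.05)&(A[:,1]<.05)&(A[:,1]>-.05)&(A[:,2]>.085)&(A[:,2]<.115)]; print(len(b),b.min(0),b.max(0))
E
```

```text
time_s: 3.65
tcp_pos: [0.5644, 0.1825, 0.2439]
eef_rot: [-179.9, -0.1, -0.1]
contact_force: [-0.5, -0.2, -1.8]
gripper_width: 0.0202
gripper_force: 35.0
tips 326 [0.5799 0.0799 0.121 ] [0.5925 0.1184 0.1314]
   ((0.5860683917999268, 0.08602166920900345), (0.012142852880060673, 0.012020302005112171), 1.2557189464569092)
   ((0.5864273905754089, 0.11281172186136246), (0.010923841968178749, 0.012134739197790623), 88.44308471679688)
tips 365 [0.6495 0.0792 0.121 ] [0.662  0.1166 0.1312]
   ((0.655511736869812, 0.08527295291423798), (0.012171096168458462, 0.01200878992676735), 89.85116577148438)
   ((0.6558723449707031, 0.11173506081104279), (0.012129191309213638, 0.009824682027101517), 0.9249753952026367)
mid [0.6209786  0.09852198 0.12615522] yaw -1.0061293593800926
4026 [ 0.58856916 -0.02725536  0.08500367] [0.66762857 0.02506989 0.10551935]
```

View pics/w2.png

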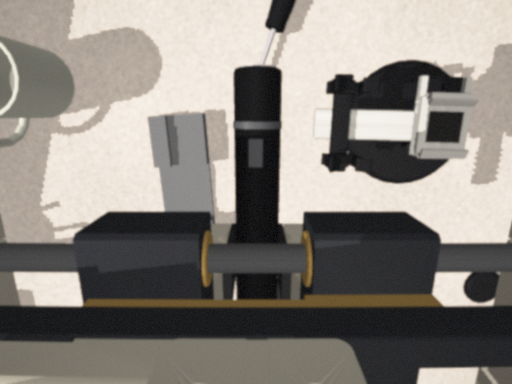

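Wrist view: mic is held square, rear end at (258,68); clips at (343,85) and (340,160), clamp at (440,115). Check mic in hand.

Run:
```python
from h import *
w=load('w2'); P=cloud(w); s=r.get_state()
M=P[66:205,225:290].reshape(-1,3); M=M[M[:,2]>.2]
xs=np.arange(.585,.65,.01)
L=[]
for x in xs:
    q=M[abs(M[:,0]-x)<.005]
    if len(q)>5: L.append([x,(q[:,1].min()+q[:,1].max())/2,np.percentile(q[:,2],90)]); 
L=np.array(L);print(L.round(4)); print('rear end',M[:,0].max(), s['tcp_pos'],s['eef_rot'])
print('yaw',np.degrees(np.polyfit(L[:,0],L[:,1],1)[0]),'pitch',np.degrees(np.polyfit(L[:,0],L[:,2],1)[0]))
rel([.621,.0985,.18],[180,0,-1])
```

```text
[[0.595  0.1827 0.2708]
 [0.605  0.1827 0.2711]
 [0.615  0.1827 0.2723]
 [0.625  0.1827 0.2713]
 [0.635  0.1824 0.2712]
 [0.645  0.1826 0.271 ]]
rear end 0.6500744869118478 [0.56387138 0.18271338 0.24269103] [-1.79986742e+02  4.04790631e-02 -6.01438525e-02]
yaw -0.1496180222221383 pitch -0.01358676564730937
rel [0.0573 0.0842 0.0626] [-0.01  0.04  0.94] rows 2.9
```

```bash
python3 drive.py '[[0.014,0.021,0,0,0,0.2],[0.03,0.045,0,0,0,0.5],[0.045,0.066,0.01,0,0,0.94],[0.057,0.084,0.03,0,0,0.94],[0.0573,0.0842,0.06,0,0,0.94],[0.0573,0.0842,0.0626,0,0,0.94],[0.0573,0.0842,0.0626,0,0,0.94],[0.0573,0.0842,0.0626,0,0,0.94]]'
python3 - <<'E'
from h import *
rel([.621,.0985,.13],[180,0,-1])
E
```

```text
time_s: 4.37
tcp_pos: [0.6215, 0.0993, 0.1809]
eef_rot: [179.9, 0.0, -0.9]
contact_force: [-0.2, 0.1, 0.3]
gripper_width: 0.0202
gripper_force: 35.0
rel [-0.0005  0.0008  0.0509] [0.05 0.04 0.11] rows 1.2
```

```bash
python3 drive.py '[[0,0.0008,0.03,0,0,0],[0,0.0008,0.05,0,0,0],[0,0.0008,0.06,0,0,0],[0,0.0008,0.068,0,0,0],[0,0.0008,0.075,0,0,0],[0,0.0008,0.081,0,0,0],[0,0.0008,0.085,0,0,0],[0,0.0008,0.087,0,0,0],[0,0.0008,0.088,0,0,0],[0,0.0008,0.088,0,0,0],[0,0.0008,0.088,0,0,0]]' 0 60
```

```text
time_s: 5.28
tcp_pos: [0.6216, 0.0982, 0.0929]
eef_rot: [-180.0, -0.0, -0.9]
contact_force: [0.2, 2.8, -0.1]
gripper_width: 0.0197
gripper_force: 60.0
```

```bash
python3 drive.py '[[0,0,0.001,0,0,0],[0,0,0.002,0,0,0],[0,0,0.002,0,0,0]]'
```

```text
time_s: 5.53
tcp_pos: [0.6217, 0.0981, 0.0927]
eef_rot: [-180.0, -0.1, -0.9]
contact_force: [-5.9, 1.9, 12.1]
gripper_width: 0.0199
gripper_force: 60.0
```

```bash
python3 drive.py '[[0,0,-0.001,0,0,0],[0,0,-0.001,0,0,0],[0,0,-0.001,0,0,0],[0,0,-0.001,0,0,0],[0,0,-0.001,0,0,0]]' 0.045 35
python3 drive.py '[[0,0,-0.02,0,0,0],[0,0,-0.055,0,0,0],[0,0.02,-0.095,0,0,0],[-0.01,0.05,-0.12,0,0,0],[-0.02,0.085,-0.14,0,0,0],[-0.03,0.12,-0.15,0,0,0],[-0.03,0.12,-0.16,0,0,0],[-0.03,0.12,-0.16,0,0,0],[-0.03,0.12,-0.16,0,0,0]]' 0.086
python3 - <<'E'
from h import *
w=snap('wrist','w3'); A=cloud(w).reshape(-1,3); print(r.get_state()['tcp_pos'])
M=A[(abs(A[:,0]-.62)<.1)&(abs(A[:,1]-.0985)<.008)&(A[:,2]>.105)&(A[:,2]<.128)]
print('mic',cv2.minAreaRect(np.float32(M[:,:2])),M.min(0),M.max(0),np.median(M[:,2]))
B=A[(abs(A[:,1])<.05)&(abs(A[:,0]-.63)<.07)&(A[:,2]>.08)&(A[:,2]<.12)]
for lo,hi in((.086,.095),(.0975,.103),(.103,.108)):
    b=B[(B[:,2]>lo)&(B[:,2]<hi)]; print(lo,cv2.minAreaRect(np.float32(b[:,:2])),b.min(0).round(4),b.max(0).round(4))
for x in np.arange(.582,.675,.004):
    q=B[abs(B[:,0]-x)<.002]
    if len(q)>3: print(round(x,3),len(q),np.percentile(q[:,2],[10,50,90]).round(4),q[:,1].min().round(4),q[:,1].max().round(4))
E
```

```text
time_s: 5.95
tcp_pos: [0.6215, 0.0977, 0.0915]
eef_rot: [180.0, 0.0, -1.0]
contact_force: [0.2, 0.5, 0.3]
gripper_width: 0.0435
gripper_force: 0.0
time_s: 6.7
tcp_pos: [0.5898, -0.0218, 0.2519]
eef_rot: [-180.0, -0.1, -1.0]
contact_force: [0.4, 0.1, -0.4]
gripper_width: 0.0853
gripper_force: 0.0
[ 0.58949653 -0.02128221  0.25097228]
mic ((0.6243053078651428, 0.09849680960178375), (0.01598604954779148, 0.166609987616539), 89.99324035644531) [0.54100113 0.09050163 0.11064361] [0.70761069 0.10649823 0.12239709] 0.11901892292429223
0.086 ((0.6284790635108948, -0.0012146644294261932), (0.04973743483424187, 0.07575469464063644), 88.2925033569336) [ 0.5899 -0.027   0.086 ] [0.6665 0.0242 0.095 ]
0.0975 ((0.6271819472312927, -0.0008661840111017227), (0.04523206874728203, 0.07530578225851059), 88.97845458984375) [ 0.5892 -0.0238  0.0975] [0.6648 0.0224 0.103 ]
0.103 ((0.6323919892311096, -0.011572591960430145), (0.06462973356246948, 0.03433823212981224), 39.50615692138672) [ 0.5965 -0.0237  0.103 ] [0.651  0.0199 0.1055]
0.59 117 [0.0976 0.0986 0.0997] -0.025 0.0224
0.594 168 [0.0986 0.1002 0
[... 173 characters left out ...]
 [0.092 0.093 0.094] -0.0252 0.0232
0.614 183 [0.092  0.0929 0.094 ] -0.0253 0.023
0.618 187 [0.0919 0.0929 0.094 ] -0.0254 0.0328
0.622 191 [0.092  0.0929 0.094 ] -0.0254 0.0239
0.626 198 [0.092  0.0929 0.094 ] -0.0255 0.0236
0.63 194 [0.0919 0.0931 0.094 ] -0.0255 0.0232
0.634 199 [0.0917 0.0928 0.0939] -0.0256 0.0231
0.638 175 [0.0918 0.093  0.0992] -0.0256 0.0228
0.642 198 [0.0997 0.1023 0.1043] -0.0257 0.0228
0.646 210 [0.1014 0.1029 0.1041] -0.0258 0.0224
0.65 197 [0.0861 0.1021 0.1033] -0.0259 0.0232
0.654 123 [0.0848 0.0958 0.0972] -0.026 0.0229
0.658 121 [0.0849 0.0957 0.0971] -0.027 0.023
0.662 133 [0.085  0.0959 0.097 ] -0.0271 0.0225
0.666 73 [0.0848 0.0943 0.0967] -0.0271 0.0222
```

View pics/w3.png

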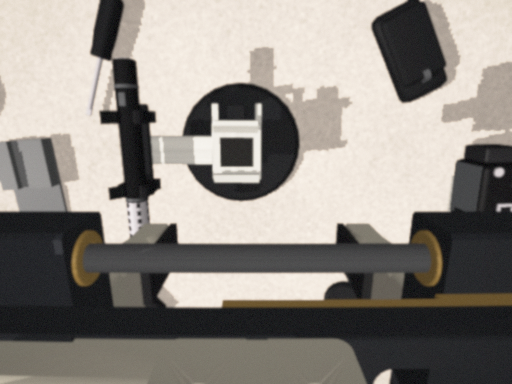

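Mic is home (centre ≈(0.624,0.0985), top 119 mm; the view shows it across both clips with its slotted end at (138,210), pointing -x). Bed centre ≈(0.619,-0.0013), yaw -1°. Now the camera.

```bash
python3 drive.py '[[-0.006,0.035,0,0,0,-0.1],[-0.014,0.075,0,0,0,-0.2],[-0.022,0.115,0,0,0,-0.4],[-0.03,0.155,0,0,0,-0.6],[-0.038,0.195,0,0,0,-0.8],[-0.046,0.235,0,0,0,-1],[-0.052,0.265,0,0,0,-1],[-0.055,0.281,0,0,0,-1],[-0.055,0.281,0,0,0,-1],[-0.055,0.281,0,0,0,-1]]'
python3 - <<'E'
from h import *
w=snap('wrist','w4'); A=cloud(w).reshape(-1,3); print(r.get_state()['tcp_pos'],r.get_state()['eef_rot'])
B=A[(abs(A[:,0]-.57)<.09)&(abs(A[:,1]+.304)<.06)&(A[:,2]>.015)&(A[:,2]<.1)]
for lo,hi in((.05,.068),(.070,.078)):
    b=B[(B[:,2]>lo)&(B[:,2]<hi)]; print(lo,len(b),cv2.minAreaRect(np.float32(b[:,:2])),b.min(0).round(4),b.max(0).round(4))
for x in np.arange(.5,.63,.006):
    q=B[(abs(B[:,0]-x)<.003)&(B[:,2]>.04)]
    if len(q)>3: print(round(x,3),len(q),np.percentile(q[:,2],[10,50,90]).round(4),q[:,1].min().round(4),q[:,1].max().round(4),((q[:,1].min()+q[:,1].max())/2).round(4))
E
```

```text
time_s: 7.58
tcp_pos: [0.5298, -0.3016, 0.2499]
eef_rot: [-180.0, 0.1, -0.0]
contact_force: [0.3, 0.8, 0.0]
gripper_width: 0.0856
gripper_force: 0.0
[ 0.53005934 -0.30091895  0.25026545] [-1.79957903e+02  1.15712555e-01  5.32272968e-02]
0.05 1021 ((0.5603191256523132, -0.30393630266189575), (0.11248206347227097, 0.05670851841568947), 0.8882043361663818) [ 0.5043 -0.3327  0.0501] [ 0.6163 -0.2754  0.068 ]
0.07 3589 ((0.5511641502380371, -0.30412575602531433), (0.0927748754620552, 0.054339177906513214), 0.25225046277046204) [ 0.5048 -0.3314  0.07  ] [ 0.5975 -0.2769  0.0778]
0.506 150 [0.0607 0.0692 0.0723] -0.3283 -0.2802 -0.3043
0.512 221 [0.058  0.0688 0.0722] -0.3292 -0.2802 -0.3047
0.518 209 [0.0592 0.069  0.0715] -0.3287 -0.2817 -0.3052
0.524 180 [0.0654 0.0701 0.0719] -0.3294 -0.2794 -0.3044
0.53 248 [0.072  0.0731 0.0746] -0.3314 -0.277 -0.3042
0.536 272 [0.0723 0.074  0.0761] -0.3327 -0.276 -0.3043
0.542 283 [0.072  0.0737 0.0759] -0.3326 -0.2759 -0.3042
0.548 286 [0.0718 0.074  0.0762] -0.3323 -0.2761 -0.3042
0.554 308 [0.0722 0.0736 0.0751] -0.3323 -0.2762 -0.3042
0.56 262 [0.0717 0.0734 0.0743] -0.3321 -0.2765 -0.3043
0.566 307 [0.072  0.0734 0.0744] -0.3321 -0.2766 -0.3043
0.572 313 [0.0721 0.0735 0.0748] -0.3318 -0.2754 -0.3036
0.578 270 [0.0717 0.0737 0.0757] -0.3316 -0.2756 -0.3036
0.584 313 [0.0721 0.0737 0.0755] -0.3315 -0.2757 -0.3036
0.59 318 [0.072  0.0739 0.0759] -0.3314 -0.2759 -0.3036
0.596 289 [0.068  0.072  0.0735] -0.3313 -0.2758 -0.3036
0.602 231 [0.0602 0.0612 0.0622] -0.3242 -0.283 -0.3036
0.608 219 [0.0604 0.0614 0.0625] -0.3243 -0.2831 -0.3037
0.614 203 [0.0595 0.0608 0.0622] -0.3241 -0.2832 -0.3037
```

View pics/w4.png

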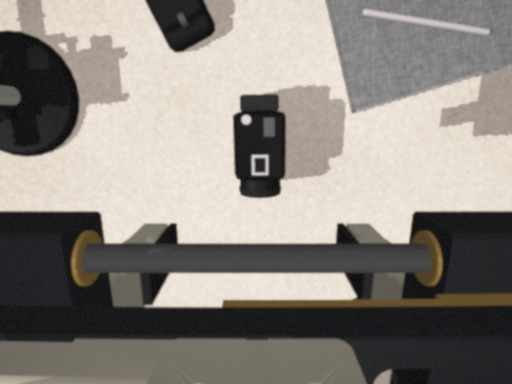

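Camera stands at origin ≈(0.5485,-0.304), yaw ≈0.6°, lens (260,190) toward -x. Checked against the sizes: top 73 mm, 56 mm wide. Descend and grip.

Run:
```python
from h import *
rel([.5625,-.304,.0262],[180,0,.6])
```

```text
rel [0.0329 0.0033 0.224 ] [-0.04  0.12 -0.55] rows 5.4
```

```bash
python3 drive.py '[[0.012,0.003,0.02,0,0,-0.5],[0.026,0.003,0.05,0,0,-0.5],[0.0325,0.003,0.085,0,0,-0.5],[0.0325,0.003,0.12,0,0,-0.5],[0.0325,0.003,0.155,0,0,-0.5],[0.0325,0.003,0.185,0,0,-0.5],[0.0325,0.003,0.21,0,0,-0.5],[0.0325,0.003,0.222,0,0,-0.5],[0.0325,0.003,0.224,0,0,-0.5],[0.0325,0.003,0.224,0,0,-0.5],[0.0325,0.003,0.224,0,0,-0.5]]' 0.088
python3 drive.py '[[0,0,0,0,0,0],[0,0,0,0,0,0],[0,0,0,0,0,0],[0,0,0,0,0,0],[0,0,0,0,0,0],[0,0,0,0,0,0],[0,0,0,0,0,0],[0,0,0,0,0,0]]' 0 60
python3 drive.py '[[0,0,-0.003,0,0,0],[0,0,-0.015,0,0,0],[0,0,-0.04,0,0,0],[0,0,-0.08,0,0,0],[0,0,-0.12,0,0,0],[0,0,-0.15,0,0,0],[0,0,-0.17,0,0,0],[0,0,-0.17,0,0,0]]'
```

```text
time_s: 8.55
tcp_pos: [0.5638, -0.3045, 0.0293]
eef_rot: [180.0, -0.1, 0.6]
contact_force: [-0.4, -0.3, 0.8]
gripper_width: 0.0879
gripper_force: 0.0
time_s: 9.22
tcp_pos: [0.5624, -0.3048, 0.0281]
eef_rot: [180.0, -0.0, 0.5]
contact_force: [-0.8, -0.1, 4.3]
gripper_width: 0.0557
gripper_force: 60.0
time_s: 9.88
tcp_pos: [0.5645, -0.3056, 0.204]
eef_rot: [179.8, -0.5, 0.6]
contact_force: [0.4, 0.3, -3.1]
gripper_width: 0.0555
gripper_force: 60.0
```

```bash
cat >> h.py <<'E'
BED=np.array([.619,-.0013,.092]); YAW=-1.0
G=np.array([.0364,0,.0256])  # TCP from plate_front, camera frame
def pf_target(pf,th):   # pf in bed frame (m), th rad nose down
    Rb=Ro.from_euler('z',YAW,degrees=True); Rc=Rb*Ro.from_euler('y',-th)
    rel(BED+Rb.apply(pf)+Rc.apply(G),[180,-np.degrees(th),YAW])
def pf_now():
    s=r.get_state(); R=Ro.from_euler('xyz',s['eef_rot'],degrees=True)*Ro.from_euler('x',-180,degrees=True)
    Rb=Ro.from_euler('z',YAW,degrees=True); p=Rb.inv().apply(s['tcp_pos']-R.apply(G)-BED); z=R.apply([0,0,1])
    print('pf mm',(p*1e3).round(2),'tilt',np.arccos(z[2]).round(3),'F',s['contact_force'].round(1),'M',s['moment'].round(2),'t',s['time_s'])
E
python3 -c "
from h import *
pf_now(); pf_target([-.014,0,.035],.32)"
```

```text
pf mm [ -85.36 -306.28   86.09] tilt 0.009 F [ 0.4  0.3 -3.1] M [-0.17 -0.27  0.02] t 9.8833
rel [ 0.0697 -0.3035  0.0409] [-0.09 17.87  1.59] rows 7.5
```

```bash
python3 drive.py '[[0.006,-0.03,0,0,0,0],[0.015,-0.065,0,0,2,0.2],[0.025,-0.105,0,0,4,0.4],[0.035,-0.145,0,0,7,0.7],[0.045,-0.185,0,0,10,1],[0.053,-0.225,0,0,13,1.2],[0.061,-0.262,0,0,16,1.4],[0.067,-0.29,0.005,0,17.9,1.6],[0.07,-0.3035,0.02,0,17.9,1.6],[0.07,-0.3035,0.036,0,17.9,1.6],[0.0697,-0.3035,0.041,0,17.9,1.6],[0.0697,-0.3035,0.041,0,17.9,1.6]]'
python3 drive.py '[[0,0,0,0,0,0],[0,0,0,0,0,0],[0,0,0,0,0,0]]'
python3 - <<'E'
from h import *
pf_now(); pf_target([-.014,0,.012],.32)
s=snap('side','s2'); f=s['frame'][140:250,230:380]; cv2.imwrite('pics/s2c.png',np.clip(cv2.resize(f,(750,550),interpolation=cv2.INTER_CUBIC).astype(float)*1.4,0,255)[:,:,::-1])
E
```

```text
time_s: 10.88
tcp_pos: [0.6269, -0.0011, 0.1538]
eef_rot: [-179.8, -17.6, -1.1]
contact_force: [0.1, -0.3, -5.0]
gripper_width: 0.0556
gripper_force: 60.0
time_s: 11.13
tcp_pos: [0.6297, -0.001, 0.1576]
eef_rot: [-179.7, -18.0, -1.2]
contact_force: [-0.4, -0.9, -3.7]
gripper_width: 0.0555
gripper_force: 60.0
pf mm [-15.99   0.65  30.06] tilt 0.314 F [-0.4 -0.9 -3.7] M [-0.02  1.46 -0.03] t 11.1333
rel [-0.0038  0.0005  0.0176] [-0.23  0.37 -0.17] rows 0.4[ WARN:0@0.574] global loadsave.cpp:1063 imwrite_ Unsupported depth image for selected encoder is fallbacked to CV_8U.
```

View pics/s2c.png

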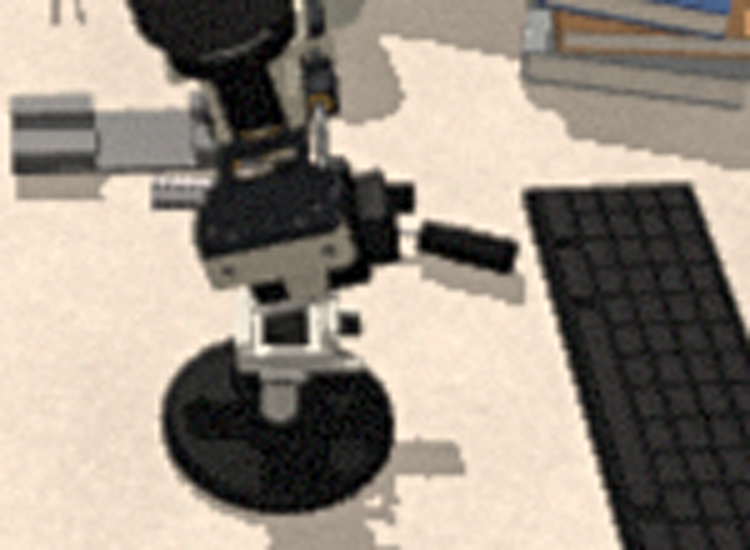

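Side view: camera held nose-down (lens left) above the clamp at crop (285,325). Descend to just above the bed.

```bash
python3 drive.py '[[-0.0025,0.0006,0.009,0,0.2,0],[-0.0045,0.0006,0.0165,0,0.2,0],[-0.0055,0.0006,0.0213,0,0.2,0],[-0.0055,0.0006,0.0213,0,0.2,0],[-0.0055,0.0006,0.0213,0,0.2,0]]'; python3 -c "
from h import *
pf_now()"
```

```text
time_s: 11.6
tcp_pos: [0.6304, -0.0013, 0.1345]
eef_rot: [-179.8, -18.1, -1.1]
contact_force: [-0.2, -0.1, -3.6]
gripper_width: 0.0555
gripper_force: 60.0
pf mm [-15.3    0.37   6.84] tilt 0.315 F [-0.2 -0.1 -3.6] M [0.03 1.44 0.02] t 11.6
```

Lower in 1 mm steps until the bed pushes back.

```bash
for i in 1 2; do python3 drive.py '[[-0.0003,0,0.001,0,0,0],[-0.0006,0,0.0019,0,0,0],[-0.0006,0,0.0019,0,0,0]]' | grep -E 'contact'; python3 -c "
from h import *
pf_now()"; done
```

```text
contact_force: [-0.3, -0.3, -4.4]
pf mm [-15.06   0.68   5.22] tilt 0.316 F [-0.3 -0.3 -4.4] M [ 0.02  1.5  -0.02] t 11.85
contact_force: [-0.2, -0.3, -4.2]
pf mm [-15.24   0.6    2.98] tilt 0.316 F [-0.2 -0.3 -4.2] M [0.03 1.5  0.04] t 12.1
```

```bash
python3 drive.py '[[-0.0002,0,0.0005,0,0,0],[-0.0003,0,0.001,0,0,0],[-0.0003,0,0.001,0,0,0]]' | grep -E 'contact'; python3 -c "
from h import *
pf_now()"; python3 drive.py '[[-0.0002,0,0.0005,0,0,0],[-0.0003,0,0.001,0,0,0],[-0.0003,0,0.001,0,0,0]]' | grep -E 'contact'; python3 -c "
from h import *
pf_now()"
```

```text
contact_force: [-0.7, -0.4, -1.2]
pf mm [-14.97   0.65   2.36] tilt 0.316 F [-0.7 -0.4 -1.2] M [-0.03  1.77 -0.05] t 12.35
contact_force: [-7.2, -0.1, 7.2]
pf mm [-14.76   0.63   2.23] tilt 0.317 F [-7.2 -0.1  7.2] M [0.19 2.93 0.11] t 12.6
```

Bed contact found at a measured z of 2.3 mm (expected 2.5). Ease off, then slide forward under the lip.

```bash
python3 drive.py '[[0.0002,0,-0.0005,0,0,0],[-0.0008,0,-0.0011,0,0,0],[-0.0018,0,-0.0014,0,0,0],[-0.0027,0,-0.0017,0,0,0],[-0.0027,0,-0.0017,0,0,0]]' | grep -E 'contact'; python3 -c "
from h import *
pf_now()"; python3 drive.py '[[-0.001,0,-0.0003,0,0,0],[-0.0019,0,-0.0006,0,0,0],[-0.0019,0,-0.0006,0,0,0]]' | grep -E 'contact'; python3 -c "
from h import *
pf_now()"
```

```text
contact_force: [1.0, 0.2, -0.4]
pf mm [-17.41   1.03   2.34] tilt 0.318 F [ 1.   0.2 -0.4] M [0.13 0.53 0.07] t 13.0167
contact_force: [2.2, 0.7, 1.5]
pf mm [-19.57   0.95   2.31] tilt 0.317 F [2.2 0.7 1.5] M [0.2  0.04 0.08] t 13.2667
```

```bash
python3 drive.py '[[-0.001,0.0005,-0.0003,0,0,0],[-0.0019,0.0008,-0.0006,0,0,0],[-0.0019,0.0008,-0.0006,0,0,0]]' | grep -E 'contact'; python3 -c "
from h import *
pf_now()"; python3 drive.py '[[-0.0009,0,-0.0003,0,0,0],[-0.0009,0,-0.0003,0,0,0]]' | grep -E 'contact'; python3 -c "
from h import *
pf_now()"
```

```text
contact_force: [3.1, 1.4, 2.3]
pf mm [-21.63   0.11   2.29] tilt 0.317 F [3.1 1.4 2.3] M [ 0.44 -0.25  0.12] t 13.5167
contact_force: [3.7, 0.4, 3.1]
pf mm [-22.63   0.03   2.29] tilt 0.317 F [3.7 0.4 3.1] M [ 0.29 -0.53  0.07] t 13.6833
```

```bash
python3 drive.py '[[-0.0006,0,-0.0002,0,0,0],[-0.0009,0,-0.0003,0,0,0],[-0.0009,0,-0.0003,0,0,0]]' | grep -E 'contact'; python3 -c "
from h import *
pf_now()"; python3 drive.py '[[-0.0006,0,-0.0002,0,0,0],[-0.0009,0,-0.0003,0,0,0],[-0.0009,0,-0.0003,0,0,0]]' | grep -E 'contact'; python3 -c "
from h import *
pf_now()"
```

```text
contact_force: [8.4, -1.6, 1.3]
pf mm [-22.92   0.1    2.36] tilt 0.318 F [ 8.4 -1.6  1.3] M [-0.47 -1.89 -0.17] t 13.9333
contact_force: [12.3, -3.4, -2.7]
pf mm [-23.16   0.13   2.37] tilt 0.319 F [12.3 -3.4 -2.7] M [-1.31 -3.44 -0.33] t 14.1833
```

Wall reached. Compute the swing about the plate's front edge.

```bash
python3 -c "
from h import *
p=np.array([-.0364,0,.0256])
for a in range(-2,-21,-2):
    d=p-Ro.from_euler('y',a,degrees=True).apply(p); print(a,d.round(4))"
```

```text
-2 [0.0009 0.     0.0013]
-4 [0.0017 0.     0.0026]
-6 [0.0025 0.     0.0039]
-8 [0.0032 0.     0.0053]
-10 [0.0039 0.     0.0067]
-12 [0.0045 0.     0.0081]
-14 [0.0051 0.     0.0096]
-16 [0.0056 0.     0.011 ]
-18 [0.0061 0.     0.0125]
-20 [0.0066 0.     0.014 ]
```

```bash
python3 drive.py '[[0.0008,0,0.0003,0,0,0],[0.0017,0,0.0016,0,-2,0],[0.0025,0,0.0029,0,-4,0],[0.0033,0,0.0042,0,-6,0],[0.0033,0,0.0042,0,-6,0]]' | grep -E 'contact'; python3 -c "
from h import *
pf_now()"; python3 drive.py '[[0.0009,0,0.0013,0,-2,0],[0.0017,0,0.0026,0,-4,0],[0.0017,0,0.0026,0,-4,0]]' | grep -E 'contact'; python3 -c "
from h import *
pf_now()"
```

```text
contact_force: [0.6, 2.2, 9.1]
pf mm [-22.7    0.08   2.21] tilt 0.21 F [0.6 2.2 9.1] M [ 0.75 -0.06  0.1 ] t 14.6
contact_force: [0.7, 1.5, 10.1]
pf mm [-22.84  -0.     2.29] tilt 0.14 F [ 0.7  1.5 10.1] M [ 0.65 -0.11  0.06] t 14.85
```

```bash
python3 drive.py '[[0.0009,0,0.0013,0,-2,0],[0.0017,0,0.0026,0,-4,0],[0.0017,0,0.0026,0,-4,0]]' | grep -E 'contact'; python3 -c "
from h import *
pf_now()"; python3 drive.py '[[0.0009,0,0.0013,0,-2,0],[0.0017,0,0.0027,0,-4,0],[0.0017,0,0.003,0,-4,0],[0.0017,0,0.003,0,-4,0]]' | grep -E 'contact'; python3 -c "
from h import *
pf_now()"
```

```text
contact_force: [2.7, 1.7, 10.4]
pf mm [-22.82  -0.08   2.22] tilt 0.071 F [ 2.7  1.7 10.4] M [ 0.64 -0.4  -0.07] t 15.1
contact_force: [4.0, 1.3, 9.6]
pf mm [-22.81  -0.03   2.38] tilt 0.005 F [4.  1.3 9.6] M [ 0.25 -1.03 -0.1 ] t 15.4333
```

```bash
python3 drive.py '[[0.0002,0,0.0008,0,-0.6,0],[0.0003,0,0.0015,0,-1,0],[0.0003,0,0.0015,0,-1,0]]' | grep -E 'contact'
python3 - <<'E'
from h import *
pf_now()
s=snap('side','s3'); f=s['frame'][140:230,250:370]; f=np.clip(cv2.resize(f,(760,570),interpolation=cv2.INTER_CUBIC).astype(float)*1.5,0,255).astype(np.uint8); cv2.imwrite('pics/s3c.png',f[:,:,::-1])
E
```

```text
contact_force: [-2.8, 2.4, 17.2]
pf mm [-23.07  -0.08   2.89] tilt 0.014 F [-2.8  2.4 17.2] M [ 0.41  0.07 -0.13] t 15.6833
```

View pics/s3c.png

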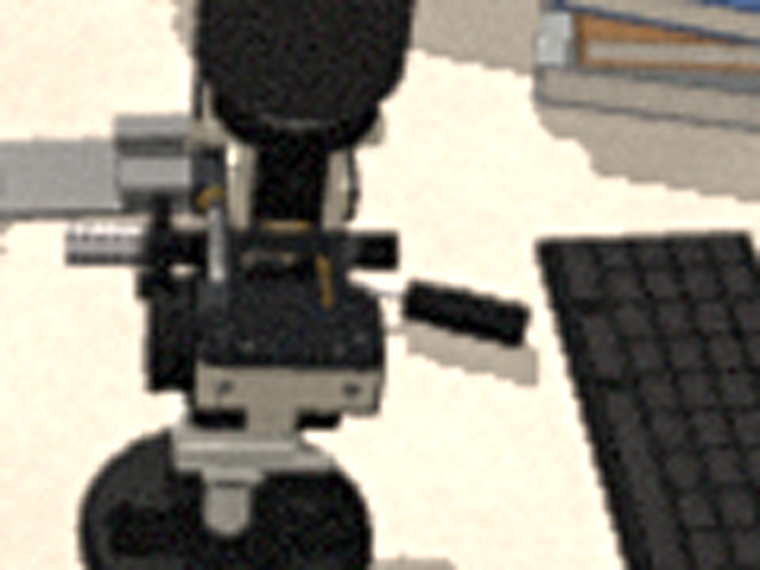

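The gripper hides the clamp in this view, so I'll press a little more and check height.

```bash
python3 drive.py '[[0,0,0.0008,0,0,0],[0,0,0.0014,0,0,0],[0,0,0.0014,0,0,0]]' ; python3 drive.py '[[0,0,-0.001,0,0.5,0],[0,0,-0.0025,0,1,0],[0,0,-0.0025,0,1,0]]'; python3 -c "
from h import *
pf_now()"
```

```text
time_s: 15.98
tcp_pos: [0.6327, -0.0017, 0.12]
eef_rot: [-179.8, 0.7, -1.0]
contact_force: [-5.4, 2.9, 24.1]
gripper_width: 0.0559
gripper_force: 60.0
time_s: 16.23
tcp_pos: [0.6324, -0.0017, 0.1201]
eef_rot: [-179.7, -0.3, -1.0]
contact_force: [5.0, 1.9, 7.5]
gripper_width: 0.0554
gripper_force: 60.0
pf mm [-22.82  -0.04   2.34] tilt 0.007 F [5.  1.9 7.5] M [ 0.22 -1.17 -0.11] t 16.2333
```

Position is stiff at z=0.120, exactly the home height. Release and look.

```bash
python3 drive.py '[[0,0,-0.0005,0,0,0],[0,0,-0.0005,0,0,0],[0,0,-0.0005,0,0,0],[0,0,-0.0005,0,0,0],[0,0,-0.0005,0,0,0],[0,0,-0.0005,0,0,0]]' 0.072 30
python3 drive.py '[[0,0,-0.02,0,0,0],[0,0,-0.055,0,0,0],[0,0,-0.09,0,0,0],[-0.02,0.02,-0.12,0,0,0],[-0.04,0.04,-0.13,0,0,0],[-0.06,0.05,-0.13,0,0,0],[-0.06,0.05,-0.13,0,0,0],[-0.06,0.05,-0.13,0,0,0]]'
python3 - <<'E'
from h import *
w=snap('wrist','w5'); A=cloud(w).reshape(-1,3)
M=A[(abs(A[:,0]-.62)<.1)&(abs(A[:,1]-.0985)<.008)&(A[:,2]>.105)&(A[:,2]<.128)]; print('mic',cv2.minAreaRect(np.float32(M[:,:2])),np.median(M[:,2]))
B=A[(abs(A[:,1])<.045)&(abs(A[:,0]-.63)<.1)]
T=B[(B[:,2]>.155)&(B[:,2]<.18)&(B[:,0]>.6)&(B[:,0]<.665)]; 
k=np.linalg.lstsq(np.c_[T[:,:2]-[.63,0],np.ones(len(T))],T[:,2],rcond=None)[0]; print('plane slopes,z',k.round(4)); 
T=B[(B[:,2]>.163)&(B[:,2]<.18)]
print('cam top',cv2.minAreaRect(np.float32(T[:,:2])),T.min(0).round(4),T.max(0).round(4))
for n in('side','top'):
    A=cloud(snap(n,n+'9')).reshape(-1,3); T=A[(abs(A[:,1])<.03)&(A[:,2]>.155)&(A[:,2]<.18)&(A[:,0]>.6)&(A[:,0]<.665)]
    k=np.linalg.lstsq(np.c_[T[:,:2]-[.63,0],np.ones(len(T))],T[:,2],rcond=None)[0]; print(n,len(T),k.round(4))
f=load('side9')['frame'][145:235,240:360]; w5=w['frame']
f=cv2.resize(f,(512,384),interpolation=cv2.INTER_CUBIC)
o=np.hstack([cv2.resize(f,(400,300)),cv2.resize(w5,(400,300))]); cv2.imwrite('pics/f.png',np.clip(o*1.4,0,255).astype(np.uint8)[:,:,::-1])
E
```

```text
time_s: 16.73
tcp_pos: [0.6311, -0.002, 0.1187]
eef_rot: [-179.8, -0.0, -1.0]
contact_force: [-0.2, -0.6, 0.3]
gripper_width: 0.0715
gripper_force: 0.0
time_s: 17.4
tcp_pos: [0.5698, -0.0518, 0.2496]
eef_rot: [-179.7, -0.2, -1.1]
contact_force: [1.2, 0.1, -0.3]
gripper_width: 0.0721
gripper_force: 0.0
mic ((0.6268584728240967, 0.09850145131349564), (0.16134369373321533, 0.01599138043820858), 0.001463438617065549) 0.11900002504502472
plane slopes,z [-0.006   0.0141  0.1656]
cam top ((0.6209821701049805, -0.001217016950249672), (0.05403368920087814, 0.09257394820451736), 89.50212860107422) [ 0.5747 -0.0284  0.163 ] [0.6672 0.026  0.1699]
side 305 [-0.0189  0.0591  0.1655]
top 0 [0. 0. 0.]
```

View pics/f.png

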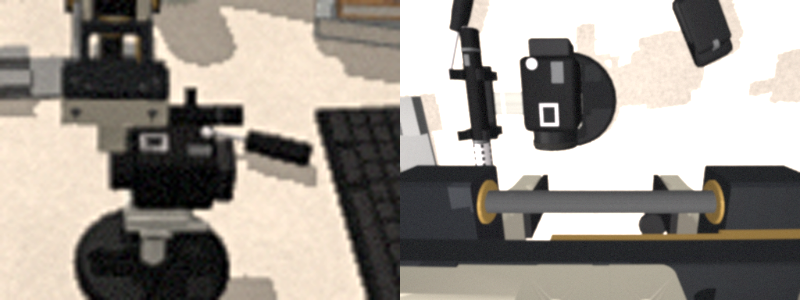

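Camera sits flat (top at 165.6 mm, slope 0.006) and centred, and the mic rests in both clips: wrist half shows camera (550,90), mic (475,95). The robot is clear, so I'll hand in.

```bash
python3 -c "
from plant import r
print(r.close_job())"
```

```text
the job is handed in; nothing more can be done
None
```

I handed the job in at about 17.5 s: the camera lies flat and centred on the clamp bed, the microphone sits in both clips with its slotted front on the lens side, and the arm is clear; the jaw was hidden in the pictures, so its snap is inferred from the level top at home height, and the hand-in gave no verdict.

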